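# Unfold the rack hook and hang the ink roller on it

## Robot

A 6-joint arm with a two-finger parallel gripper is mounted at the origin on the work surface. World frame = base frame: x ahead of the robot, y to its left, z up, the work surface at z = 0. Lengths are in m, angles in rad, forces in N, time in s.
With the tool pointing down it reaches from about 0.25 to 0.85 m from the base axis. Payload 12.5 kg.
Tool frame: the origin (TCP) lies at the centre of the arm's flange, where the gripper is bolted on; the fingertips stand 186 mm ahead of it and the grasp point (between the pads) lies 167 mm ahead of it; x points along the fingers, y is the direction in which the jaws open and shut, and the axes are right-handed (so a half turn about x gives the same grasp; the last joint's range is limited). The gripper opens to 93 mm and grips with 3 to 60 N. Pads are 15 mm wide; open, the fingers measure 128 mm over their backs; the gripper's body (75 mm by 188 mm) begins 65 mm behind the grasp point.
Start: joints at [1.05, 0.351, 1.652, -0, 1.139, -0.085], TCP at [0.232, 0.499, 0.405] pointing down, gripper open.
Joint ranges: [-2.75, 2.75], [-0.79, 2.1], [0.01, 2.65], [-1.57, 4.71], [0.07, 3.14], [-2.87, 2.87]. Speed limits (rad/s): [2.22, 2.22, 2.79, 3.14, 3.14, 3.14].

## Interface

Orientations are given as a unit quaternion [x, y, z, w].
In Python, from workcell import robot gives the robot as it stands.
- The arm moves only by the tool carry_out, never from a script. Its argument "targets" is a list of rows, each a list of 4 numbers: the shift along the world's x, y, z in mm, then the turn about the world's z in rad. A call has 1 to 5 rows; each row shifts and turns the commanded pose from where the row before left it; what a row does not reach is not made up. A row lasts 1/8 s, in which the tool goes at most 62.5 mm and 10.7 degrees, less where a joint would pass 70% of its speed; a pose out of reach is approached as far as the arm can. A call is refused whole if a number of a shift passes 62.5 or a number of a turn 0.188, either way. A call with a gripper value outside its range is refused whole. "hand" is the finger opening in mm, from 0 to 93, set as the call begins (left out, the last holds). The fingers move at their own pace and stop on an object; "newtons" is the grip in N (left out, the last holds). Time passes only in rows, so rows that do not move let the fingers close. It gives the time, the measured TCP pose, the force and the opening at its end, in the units of the state.
- robot.sense(): the state, without advancing time (a new reading comes with each control period).
- robot.grab_frame(name): name is "scene" or "top"; returns the picture (384x512x3 uint8, red, green, blue); there is no depth.
- robot.camera_model(name): a dict with "fx", "fy", "cx", "cy" (pixels), "camera_from_world" (4x4, takes a point from world to camera coordinates). Camera axes: x right, y down, z forward; pixel columns grow to the right and rows downward; lengths in m; the calibration is good to about 2 mm. A picture is of the moment at which its call begins. camera_model takes no time and is no camera call.
- robot.finish_job(): hands the job in, once; it reports no verdict.
The state is a dict: "time": time; "joint_positions": joint angles; "joint_vel": joint speeds; "joint_torque": joint torques, N m; "eef_pos": TCP position; "tool_rot": TCP orientation; "force": force on the tool from outside, world axes, zero at the start; "moment": the same for the moment, N m; "width": finger opening in m.
Only numpy, scipy, OpenCV 4.12 (cv2) and the standard library are available. Lean on these libraries where they do the work, as an engineer would, in place of code of your own. Each camera call takes 0.05 s, during which the arm holds its last target. There are 200 camera calls.

## Task

Swing the red folding hook out from the plywood rack until it stands straight out against its stop. Then take the violet ink roller by its handle, thread its steel eye over the hook and slide it in until the eye presses gently but clearly (about 5 to 10 newtons, never hard) against the white buffer of the yellow collar, then let it down there so that it hangs on its own, well in by the collar. Leave the tins, the jar and the knife where they are.

Things in the scene. Friction and masses are not known exactly. Their poses are not given: they have to be found in the camera images.
- rack: fixed upright plywood panel on a foot, 18 mm thick, 170 mm wide, top edge 255 mm above the table. Origin on the table, in the middle of the panel's thickness, below the hook's hinge. Its own -x axis points straight out of its front face (the side with the hook); the panel reaches 50 mm from the hinge line along its own -y and 120 mm along its +y. Place and heading vary.
- hook (a joint): angle of the hook, a level round red bar, 8 mm thick, on an upright hinge 31 mm in front of the panel's mid-plane. 0 = folded flat along the panel's own -y, jutting 70 mm past its edge, with free room around it there; 1.571 = straight out along the panel's -x, at a hard stop. Starts at 0 to 0.2. Stiff hinge: about 3 N at 85 mm from it; stays where left.
- hook_hinge (a point): on the hinge axis, at the height of the bar's axis, 235 mm above the table. Turns with the hook: its own -y axis points along the bar to the tip, z up.
- hook_tip (a point): on the bar's axis at its free end, 120 mm from the hinge. A small round lip there rises 8 mm above the bar's axis (4 mm above the bar's top) and reaches 5.5 mm beyond and to the sides of this point.
- collar: yellow collar, 22 mm diameter, fixed on the bar; origin at the centre of its outer end, 45 mm from the hinge; axes as hook_hinge, -y to the tip. It carries a white buffer (21 mm diameter) that stands 2 to 20 mm further out towards the tip, differently each time and not measured: feel for it. The buffer is hard: 3 N makes a clear press, over 14 N is too hard.
- brayer: the violet ink roller, about 0.27 to 0.43 kg, some 195 mm tall, standing upright on two foot plates on the 6 mm grey slab. Origin at the centre of its underside, z up through the handle; roller (46 mm diameter) and frame (108 mm wide, 50 mm deep, 60 mm high) lie along its own y. Symmetric under a half turn about z.
- brayer_handle (a point): where to grip: on the axis of the flat-sided wooden handle, 150 mm above the underside and 15 mm below the handle's top. The handle is 26 mm wide along the roller's y and 24 mm along its x, and runs from 80 to 165 mm above the underside. Gripped across y, the bar passes between the fingers above the grip.
- brayer_eye (a point): centre of the steel eye that stands on a short stem on top of the handle, 33 mm above brayer_handle. The eye is a ring, 18 mm inside and 25 mm outside diameter, 6 mm thick; its hole runs along the roller's own x. Hung, its centre lies about 5 mm below the bar's axis.
- tin_red: ink tin with red band, 68 mm diameter, 55 mm tall, on the slab; leave alone. Origin at its underside.
- tin_blue: ink tin with blue band, 68 mm diameter, 55 mm tall, on the slab; leave alone. Origin at its underside.
- jar: jar with yellow band, 64 mm diameter, 70 mm tall, on the table near the rack; leave alone. Origin at its underside.
- ink_knife: ink knife, 210 mm long, flat on the table; leave alone. Origin at its underside.
There are look-alikes about, which are no part of the job. Of the things like the brayer, leave any that is black, orange or turquoise; of the rest the smaller one is meant.

How it is judged:
On the way, in this order (a step that is already met when the one before it is completed fails the run):
1. the hook is swung out to its stop (within 4 degrees) (value of joint hook above 1.5 rad), for 0.2 s.
2. the eye is around the bar and presses on the collar's buffer with at least 3 N (x of brayer_eye in the frame of collar between -0.012 and 0.012 m and z of brayer_eye in the frame of collar between -0.012 and 0.01 m and contact force between brayer and collar above 3 N), for 0.2 s.
At the end, for the whole second after the job is handed in: The hook still stands out (within 7 degrees of its stop), the roller hangs still and upright (within 11 degrees) with its eye around the bar and its centre within 29 mm of the collar's outer end, and is released (value of joint hook above 1.45 rad and x of brayer_eye in the frame of collar between -0.012 and 0.012 m and z of brayer_eye in the frame of collar between -0.012 and 0.01 m and y of brayer_eye in the frame of collar between -0.029 and 0 m and angle between brayer's own z axis and vertical below 0.2 rad and linear speed of brayer below 0.04 m/s and contact force between brayer and the fingers below 0.1 N); the robot touches nothing.
It fails at once if the roller presses on the collar's buffer with more than 14 N (contact force between brayer and collar above 14 N).
It fails at once if the roller is dropped or toppled (angle between brayer's own z axis and vertical above 0.8 rad).
It fails at once if a tin, the jar or the knife is shifted by more than 30 mm (distance of any of tin_red, tin_blue, jar, ink_knife from where it was at the start of the episode above 0.03 m).
It also fails if it takes over 72 s, if anything falls off the work surface, if the arm or the gripper's body presses on something with over 40 N, if the wrist force passes 120 N, or if a joint passes its speed limit or range.

## Working session

There is one attempt and no reset: what is moved stays moved. The work goes in short steps, Python scripts to look and compute and a tool call to move; the robot and the scene stay as the last step left them, time stands still between calls to the robot, and variables do not carry over. Pictures are saved under pics/ and viewed, about 8 in all and at most 12, crops included, and the job is handed in when it is done.

Besides the shell and the picture viewer there is one more tool, called after "Request:" as a command line: name --pt "numbers of a row" for each row, then --argument value for the rest. carry_out: Moves the arm, as the interface text tells. Its arguments: {"type":"object","properties":{"targets":{"type":"array"},"hand":{"type":"number"},"newtons":{"type":"number"}},"required":["targets"]}

```bash
mkdir -p pics
python3 - <<'E'
from workcell import robot
import cv2,numpy as np
for n in ("scene","top"):
    im=robot.grab_frame(n); cv2.imwrite(f"pics/{n}0.png",im[:,:,::-1])
    m=robot.camera_model(n); print(n,m["fx"],m["fy"],m["cx"],m["cy"]); print(np.round(m["camera_from_world"],3).tolist())
s=robot.sense(); print(s)
E
```

```text
scene 497.5907076232249 497.5907076232249 260.33933086523183 189.82992838409072
[[0.215, 0.977, 0.007, -0.244], [0.594, -0.125, -0.795, -0.107], [-0.775, 0.175, -0.607, 1.93], [0.0, 0.0, 0.0, 1.0]]
top 381.1203222607345 381.1203222607345 249.71384672268445 193.60128351067945
[[0.022, -1.0, 0.003, 0.16], [-0.981, -0.023, -0.19, 0.444], [0.19, 0.001, -0.982, 1.347], [0.0, 0.0, 0.0, 1.0]]
{'time': 0.1, 'joint_positions': array([ 1.05038965e+00,  3.51191297e-01,  1.65232703e+00,  1.41346081e-05,
        1.13912838e+00, -8.45961915e-02]), 'joint_vel': array([-0.00016958, -0.00191241, -0.00094691, -0.00116083,  0.00106535,
       -0.00059057]), 'joint_torque': array([-4.23827332e-04, -4.98027062e+01, -2.85707009e+01,  6.99106464e-02,
        2.39641301e-02,  7.12057954e-06]), 'eef_pos': array([0.23209999, 0.49850888, 0.40426284]), 'tool_rot': array([ 0.15251342,  0.69050024, -0.1532222 ,  0.69026954]), 'force': array([-0.1342974 , -0.81778459,  0.03764749]), 'moment': array([-0.03334962, -0.00471612, -0.03317292]), 'width': 0.09295817878152239}
```

View pics/scene0.png

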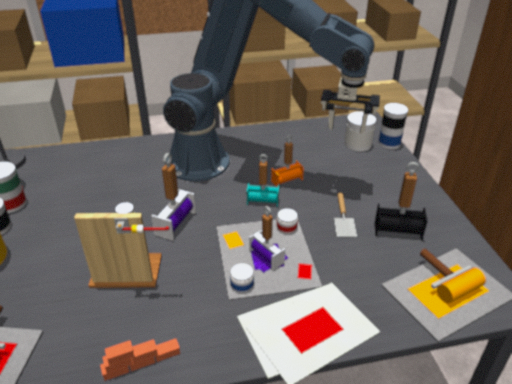

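View pics/top0.png

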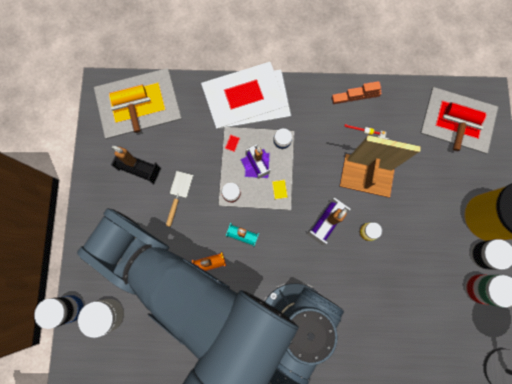

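Scene picture: the rack is at (120,250) and the red hook at (120–168,228). The small violet brayer stands on the grey slab at (267,240), and the larger violet one at (175,205) is a decoy. In the top view the hook runs from (345,126) to about (383,133) and the brayer is at (257,158). I'll zoom in next.

Run:
```python
import cv2,numpy as np
s=cv2.imread("pics/scene0.png");t=cv2.imread("pics/top0.png")
f=lambda im,x,y,w,h:cv2.resize(im[y:y+h,x:x+w],(400,300),interpolation=cv2.INTER_CUBIC)
cv2.imwrite("pics/z1.png",np.vstack([np.hstack([f(s,70,190,120,90),f(s,217,195,100,75)]),np.hstack([f(t,330,105,100,75),f(t,217,125,80,60)])]))
```

```text
(no output)
```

View pics/z1.png

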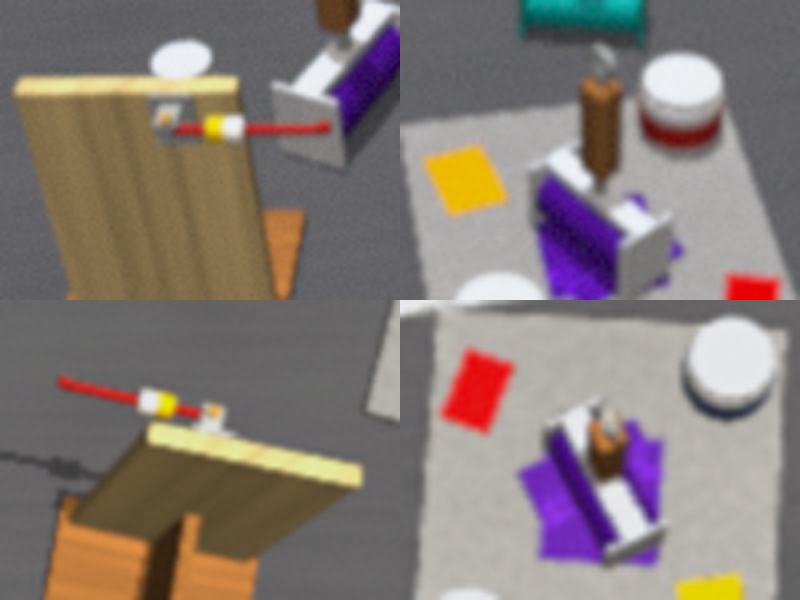

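Zoom: the hook is folded, with the tip at top (345.4,125.3) and the hinge at (383,133). The white buffer sits on the tip side of the collar. The brayer's eye is at top (259.2,148) and scene (267.3,209.4).

```bash
cat > h.py <<'E'
from workcell import robot
import cv2,numpy as np
def ray(n,uv):
    m=robot.camera_model(n);T=np.array(m["camera_from_world"]);R=T[:3,:3]
    d=R.T@np.array([(uv[0]-m["cx"])/m["fx"],(uv[1]-m["cy"])/m["fy"],1]);return -R.T@T[:3,3],d/np.linalg.norm(d)
def onz(n,uv,z):
    c,d=ray(n,uv);return c+d*(z-c[2])/d[2]
def tri(a,b):
    (c1,d1),(c2,d2)=ray("scene",a),ray("top",b)
    s=np.linalg.lstsq(np.c_[d1,-d2],c2-c1,rcond=None)[0]
    p,q=c1+s[0]*d1,c2+s[1]*d2;return (p+q)/2,np.linalg.norm(p-q)
def px(n,p):
    m=robot.camera_model(n);q=np.array(m["camera_from_world"])@np.r_[p,1];return m["fx"]*q[0]/q[2]+m["cx"],m["fy"]*q[1]/q[2]+m["cy"]
E
python3 - <<'E'
from h import *
np.set_printoptions(precision=4,suppress=True)
Z=lambda u,v,x,y,k:(x+(u+.5)/k-.5,y+(v+.5)/k-.5)
T1=lambda u,v:Z(u,v-300,330,105,4);T2=lambda u,v:Z(u-400,v-300,217,125,5)
S1=lambda u,v:Z(u,v,70,190,400/120);S2=lambda u,v:Z(u-400,v,217,195,4)
print("tip",onz("top",T1(63,382),.235),tri(S1(325,128),T1(63,382)))
print("hinge",onz("top",T1(213,411),.245))
a,b=onz("top",T1(150,437),.255),onz("top",T1(361,474),.255);d=(b-a)/np.linalg.norm(b-a)
y=d;n=np.array([-y[1],y[0],0]) # candidates
print("panel",a,b,np.linalg.norm(b-a),"yaw of outward",np.arctan2(n[1],n[0]),"hingeDerived",a+.05*d+.031*n)
a,b=onz("scene",S1(18,88),.255),onz("scene",S1(237,88),.255)
print("panel scene",a,b,np.linalg.norm(b-a),(b-a)/np.linalg.norm(b-a))
print("eye",tri(S2(602,60),T2(610,415)),onz("top",T2(610,415),.189),onz("scene",S2(602,60),.189))
print("handletop",onz("top",T2(608,432),.171))
p,q=onz("top",T2(574,422),.066),onz("top",T2(637,542),.066);print("frame",p,q,np.linalg.norm(p-q),(p+q)/2,np.arctan2(*(p-q)[1::-1]))
for nm,uv in(("jar",(372,231)),("tr",(283,137)),("tb",(231,191)),("decoy",(342,207))):print(nm,onz("top",uv,.06))
E
```

```text
tip [ 0.6368 -0.1353  0.235 ] (array([ 0.6356, -0.1348,  0.2382]), np.float64(0.0007199892772965227))
hinge [ 0.6112 -0.2525  0.245 ]
panel [ 0.5846 -0.1979  0.255 ] [ 0.5579 -0.3634  0.255 ] 0.16764861953906235 yaw of outward -0.15982384732851726 hingeDerived [ 0.6072 -0.2522  0.255 ]
panel scene [ 0.5594 -0.3624  0.255 ] [ 0.5942 -0.1978  0.255 ] 0.16827180484620594 [0.2071 0.9783 0.    ]
eye (array([0.5667, 0.1437, 0.1956]), np.float64(0.0011391739044178074)) [0.5689 0.1441 0.189 ] [0.5588 0.1451 0.189 ]
handletop [0.5627 0.1449 0.171 ]
frame [0.6026 0.1679 0.066 ] [0.5131 0.1203 0.066 ] 0.10136268397613206 [0.5579 0.1441 0.066 ] 0.48865196367719954
jar [ 0.3125 -0.265   0.06  ]
tr [0.6537 0.0518 0.06  ]
tb [0.4451 0.238  0.06  ]
decoy [ 0.3959 -0.1608  0.06  ]
```

Request:
carry_out --pt "29 -50 16 0.02" --pt "29 -50 16 0.02" --pt "29 -50 16 0.02" --pt "29 -50 16 0.02" --pt "29 -50 16 0.02" --hand 0

```text
time: 0.72
eef_pos: [0.3776, 0.2468, 0.4852]
tool_rot: [0.118, 0.697, -0.118, 0.697]
force: [1.2, 1.0, -0.0]
width: 0.0475
```

Request:
carry_out --pt "29 -51 0 0.02" --pt "29 -51 0 0.02" --pt "29 -51 0 0.02" --pt "29 -51 0 0.02" --pt "29 -51 0 0.02"

```text
time: 1.35
eef_pos: [0.5228, -0.0083, 0.4846]
tool_rot: [0.083, 0.702, -0.083, 0.702]
force: [-0.3, 0.7, 0.2]
width: 0.0011
```

Request:
carry_out --pt "28 -51 0 0" --pt "28 -51 0 0" --pt "28 -51 0 0" --pt "0 0 0 0" --pt "0 0 0 0"

```text
time: 1.98
eef_pos: [0.606, -0.1591, 0.4842]
tool_rot: [0.083, 0.703, -0.083, 0.702]
force: [-1.2, 0.1, -0.8]
width: 0.0007
```

Request:
carry_out --pt "0 0 -26 0" --pt "0 0 -26 0" --pt "0 0 -25 0" --pt "0 0 0 0"

```text
time: 2.48
eef_pos: [0.6056, -0.1581, 0.4066]
tool_rot: [0.083, 0.703, -0.082, 0.701]
force: [0.3, 0.2, 0.8]
width: 0.0006
```

Run:
```python
from h import *
print(robot.sense()["force"])
s=robot.grab_frame("scene")[150:285,50:230,::-1];t=robot.grab_frame("top")[85:220,300:480,::-1]
cv2.imwrite("pics/z2.png",np.hstack([cv2.resize(i,(400,300),interpolation=cv2.INTER_CUBIC) for i in(s,t)]))
```

```text
[0.30407003 0.16723953 0.81579214]
```

View pics/z2.png

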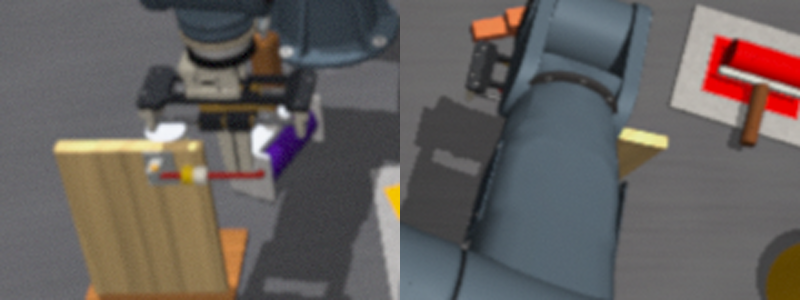

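The scene crop shows the fingers behind the bar (bar at crop row 175), clear of the panel edge. Next I'll work out the arc.

Run:
```python
import numpy as np
H=np.array([.608,-.252]);P=lambda f,r=.09,o=.012:H+r*np.array([np.cos(f),np.sin(f)])+o*np.array([-np.sin(f),np.cos(f)])
f=np.linspace(1.336,-.18,13);p=np.array([[.6056,-.1581]]+[P(a) for a in f]);print(np.round(np.diff(p,axis=0)*1e3).astype(int).tolist(),f[1]-f[0],P(-.18))
```

```text
[[12, -4], [11, -2], [11, -3], [10, -5], [10, -6], [9, -7], [8, -8], [7, -9], [6, -10], [4, -11], [3, -11], [2, -11], [0, -11]] -0.1263333333333334 [ 0.69869429 -0.25630654]
```

Request:
carry_out --pt "12 -4 0 0" --pt "11 -2 0 -0.126" --pt "11 -3 0 -0.126" --pt "10 -5 0 -0.126" --pt "10 -6 0 -0.126"

```text
time: 3.2
eef_pos: [0.661, -0.1793, 0.4088]
tool_rot: [0.257, 0.659, -0.257, 0.659]
force: [-3.4, 1.2, 1.9]
width: 0.0008
```

Request:
carry_out --pt "9 -7 0 -0.126" --pt "8 -8 0 -0.126" --pt "7 -9 0 -0.126" --pt "6 -10 0 -0.126"

```text
time: 3.7
eef_pos: [0.6908, -0.2135, 0.4086]
tool_rot: [0.413, 0.574, -0.413, 0.574]
force: [-4.4, 2.2, 2.0]
width: 0.0006
```

Request:
carry_out --pt "4 -11 0 -0.126" --pt "3 -11 0 -0.126" --pt "2 -9 0 -0.126" --pt "0 0 0 0"

```text
time: 4.2
eef_pos: [0.6996, -0.2449, 0.4083]
tool_rot: [0.513, 0.487, -0.512, 0.488]
force: [0.0, -0.0, 0.7]
width: 0.0004
```

Request:
carry_out --pt "0 -5 0 -0.06" --pt "0 -3 0 -0.05" --pt "0 -2 0 0"

```text
time: 4.58
eef_pos: [0.6995, -0.254, 0.4083]
tool_rot: [0.538, 0.459, -0.537, 0.459]
force: [2.1, 3.5, 1.5]
width: 0.0008
```

Request:
carry_out --pt "0 -2 0 0" --pt "0 0 0 0"

```text
time: 4.82
eef_pos: [0.6992, -0.2563, 0.4081]
tool_rot: [0.538, 0.458, -0.538, 0.459]
force: [1.9, 3.6, 1.0]
width: 0.0007
```

Request:
carry_out --pt "0 -2 0 0" --pt "0 -2 0 0" --pt "0 -2 0 0"

```text
time: 5.2
eef_pos: [0.6995, -0.2596, 0.408]
tool_rot: [0.539, 0.461, -0.537, 0.456]
force: [-2.1, 27.4, 7.8]
width: 0.0007
```

Request:
carry_out --pt "0 -1.5 0 0" --pt "0 -1.5 0 0"

```text
time: 5.45
eef_pos: [0.6997, -0.2607, 0.408]
tool_rot: [0.54, 0.463, -0.536, 0.455]
force: [-5.0, 38.6, 9.4]
width: 0.0008
```

Request:
carry_out --pt "0 10 0 0" --pt "0 25 0 0.1" --pt "-10 40 30 0.1" --pt "-20 45 30 0.1" --pt "-20 50 20 0.1"

```text
time: 6.08
eef_pos: [0.6483, -0.0948, 0.4889]
tool_rot: [0.436, 0.556, -0.436, 0.557]
force: [1.2, 0.2, 0.2]
width: 0.0004
```

Request:
carry_out --pt "-25 50 0 0.12" --pt "-25 50 0 0.12" --pt "-20 50 0 0.1" --pt "0 50 0 0.05" --pt "0 0 0 0" --hand 80

```text
time: 6.7
eef_pos: [0.5787, 0.1068, 0.4877]
tool_rot: [0.319, 0.631, -0.32, 0.631]
force: [0.4, -0.5, -0.3]
width: 0.046
```

Run:
```python
from h import *
st=robot.sense();print(st["eef_pos"],st["tool_rot"],st["force"])
S=robot.grab_frame("scene")[:,:,::-1];T=robot.grab_frame("top")[:,:,::-1]
cv2.imwrite("pics/s3.png",S);cv2.imwrite("pics/t3.png",T)
g=lambda i,x,y,w,h:cv2.resize(i[y:y+h,x:x+w],(400,300),interpolation=cv2.INTER_CUBIC)
cv2.imwrite("pics/z3.png",np.vstack([np.hstack([g(S,90,195,100,75),g(T,340,90,100,75)]),np.hstack([g(S,217,195,100,75),g(T,217,125,80,60)])]))
```

```text
[0.57870717 0.10677228 0.48771744] [ 0.31929972  0.63070152 -0.31973431  0.63089876] [ 0.41901989 -0.53973662 -0.28268935]
```

View pics/z3.png

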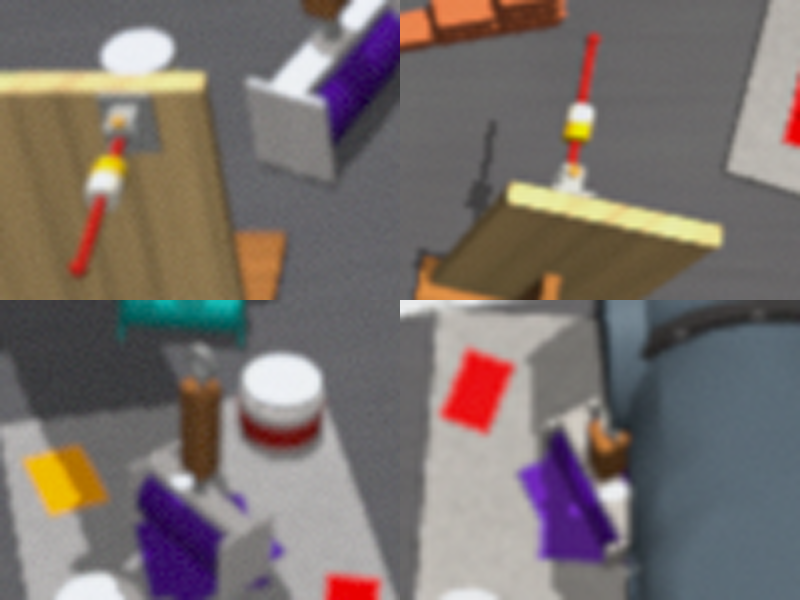

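The hook now stands straight out, with the tip at top crop (593,40) and scene crop (78,268). The brayer still stands in its place. Next comes the grasp, after measuring the hook line.

Run:
```python
from h import *
np.set_printoptions(precision=4,suppress=True)
Z=lambda u,v,x,y,k:(x+(u+.5)/k-.5,y+(v+.5)/k-.5)
T1=lambda u,v:Z(u-400,v,340,90,4);S1=lambda u,v:Z(u,v,90,195,4)
for nm,t,s in(("tip",(593,40),(78,266)),("bufferfront",(581,106),(100,196)),("collar/hinge side",(576,138),(114,156)),("hinge",(572,172),(121,118))):
    print(nm,tri(S1(*s),T1(*t)),onz("top",T1(*t),.235),onz("scene",S1(*s),.235))
T=cv2.imread("pics/t3.png").astype(int)
for n,(x0,y0,x1,y1) in(("t3",(375,95,395,130)),("s3",(100,225,125,268))):
    I=cv2.imread(f"pics/{n}.png").astype(int);m=(I[...,2]>130)&(I[...,1]<70)&(I[...,0]<80)
    v,u=np.nonzero(m[y0:y1,x0:x1]);u+=x0;v+=y0
    w=np.array([onz("top" if n=="t3" else "scene",(a,b),.235) for a,b in zip(u,v)])
    l=cv2.fitLine(w[:,:2].astype(np.float32),cv2.DIST_L2,0,.001,.001).ravel();print(n,len(u),l,np.arctan2(l[1],l[0]),w[w[:,0].argmax()])
```

```text
tip (array([ 0.7267, -0.2763,  0.2397]), np.float64(0.0009874802451885567)) [ 0.7289 -0.2776  0.235 ] [ 0.7216 -0.2777  0.235 ]
bufferfront (array([ 0.6688, -0.2641,  0.24  ]), np.float64(0.0015266074700415163)) [ 0.6709 -0.2651  0.235 ] [ 0.6629 -0.2657  0.235 ]
collar/hinge side (array([ 0.6392, -0.2559,  0.2452]), np.float64(0.0002491233801796899)) [ 0.6432 -0.2598  0.235 ] [ 0.6274 -0.2575  0.235 ]
hinge (array([ 0.6087, -0.2505,  0.2494]), np.float64(0.0009051583517671281)) [ 0.6141 -0.2553  0.235 ] [ 0.5913 -0.2533  0.235 ]
t3 53 [ 0.9784 -0.2065  0.6894 -0.2685] -0.20803039 [ 0.7346 -0.2783  0.235 ]
s3 66 [ 0.9787 -0.2052  0.6902 -0.27  ] -0.20663911 [ 0.7278 -0.2779  0.235 ]
```

Request:
carry_out --pt "-8 19 -40 -0.07" --pt "-8 18 -40 -0.07" --pt "0 0 -25 0" --pt "0 0 0 0" --hand 80

```text
time: 7.3
eef_pos: [0.5632, 0.1403, 0.3812]
tool_rot: [0.364, 0.607, -0.365, 0.605]
force: [-0.4, 0.1, 0.1]
width: 0.08
```

Request:
carry_out --pt "0 3 -29 0" --pt "0 0 -29 0" --pt "0 0 0 0"

```text
time: 7.68
eef_pos: [0.5634, 0.1436, 0.3244]
tool_rot: [0.364, 0.606, -0.365, 0.605]
force: [0.3, -1.2, 0.1]
width: 0.08
```

Run:
```python
from h import *
st=robot.sense();print(st["eef_pos"],st["tool_rot"],st["force"],st["width"])
S=robot.grab_frame("scene")[:,:,::-1]
p=st["eef_pos"]-np.array([0,0,.167]);print("grasp px",px("scene",p), px("scene",p+[0,0,.033]))
cv2.imwrite("pics/z4.png",cv2.resize(S[160:280,200:340],(700,600),interpolation=cv2.INTER_CUBIC))
```

```text
[0.56336205 0.14362845 0.32439348] [ 0.36393068  0.60642111 -0.36497117  0.60547827] [ 0.30230915 -1.16926688  0.11783478] 0.07998206019445672
grasp px (np.float64(266.82604527713573), np.float64(219.2021698116454)) (np.float64(267.0024848002586), np.float64(210.3156912868434))
```

View pics/z4.png

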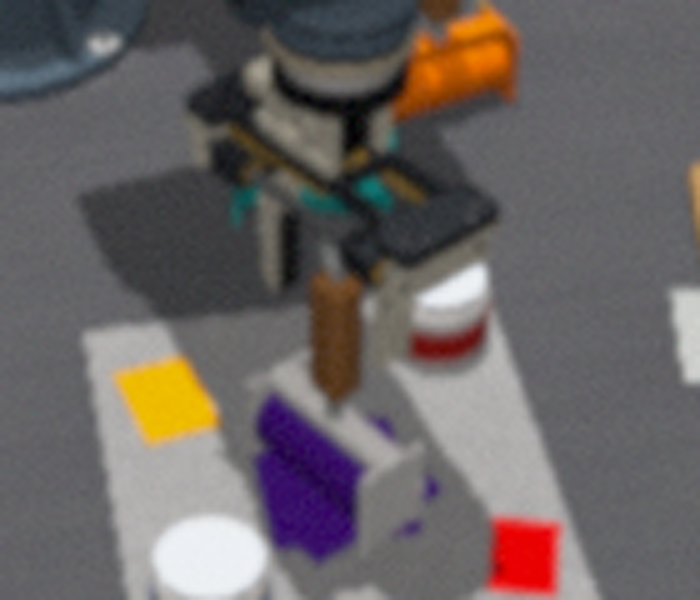

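The handle sits between the fingers. The eye is at about (265.6,211) in the scene picture, against a predicted (267,210). I'll grip now.

Request:
carry_out --pt "0 0 0 0" --pt "0 0 0 0" --pt "0 0 0 0" --pt "0 0 0 0" --pt "0 0 0 0" --hand 0 --newtons 45

```text
time: 8.35
eef_pos: [0.5631, 0.1446, 0.3248]
tool_rot: [0.364, 0.606, -0.364, 0.606]
force: [-1.2, 0.6, -0.6]
width: 0.0343
```

Request:
carry_out --pt "0 0 3 0" --pt "0 0 10 0" --pt "0 0 30 0" --pt "0 0 30 0" --pt "0 0 0 0"

```text
time: 8.98
eef_pos: [0.5633, 0.1446, 0.3998]
tool_rot: [0.365, 0.605, -0.363, 0.607]
force: [0.1, -0.6, -4.7]
width: 0.0256
```

Request:
carry_out --pt "22 -35 6 0.08" --pt "25 -38 4 0.088" --pt "25 -43 0 0.09" --pt "25 -43 0 0.09" --pt "24 -43 0 0.09"

```text
time: 9.6
eef_pos: [0.6847, -0.0589, 0.4058]
tool_rot: [0.223, 0.672, -0.223, 0.67]
force: [1.2, 0.7, -4.8]
width: 0.0256
```

Request:
carry_out --pt "20 -45 0 0.09" --pt "17 -45 0 0.09" --pt "17 -45 0 0.09" --pt "11 -45 0 0.09" --pt "7 -45 0 0.076"

```text
time: 10.22
eef_pos: [0.7564, -0.2839, 0.4051]
tool_rot: [0.073, 0.704, -0.072, 0.702]
force: [-0.0, 1.2, -3.4]
width: 0.0258
```

Request:
carry_out --pt "0 0 -18 0" --pt "0 0 -17 0" --pt "0 0 0 0" --pt "0 0 0 0"

```text
time: 10.72
eef_pos: [0.7564, -0.2814, 0.3733]
tool_rot: [0.073, 0.703, -0.073, 0.704]
force: [0.3, -1.0, -3.0]
width: 0.0257
```

Run:
```python
from h import *
st=robot.sense();print(st["eef_pos"],st["tool_rot"],st["force"],st["width"])
S=robot.grab_frame("scene")[:,:,::-1];T=robot.grab_frame("top")[:,:,::-1]
cv2.imwrite("pics/s5.png",S);cv2.imwrite("pics/t5.png",T)
p=st["eef_pos"]-np.array([0,0,.134]);print("eye px",px("scene",p),px("top",p))
g=lambda i,x,y,w,h:cv2.resize(i[y:y+h,x:x+w],(400,400),interpolation=cv2.INTER_CUBIC)
cv2.imwrite("pics/z5.png",np.hstack([g(S,60,180,100,100),g(T,330,60,100,100)]))
```

```text
[ 0.75638081 -0.28143191  0.37327114] [ 0.07298452  0.70315096 -0.07303209  0.7035043 ] [ 0.27955585 -0.95685685 -2.95131772] 0.02566534152317718
eye px (np.float64(106.83898175259986), np.float64(270.6899157579136)) (np.float64(389.11723964941956), np.float64(91.29405099700654))
```

View pics/z5.png

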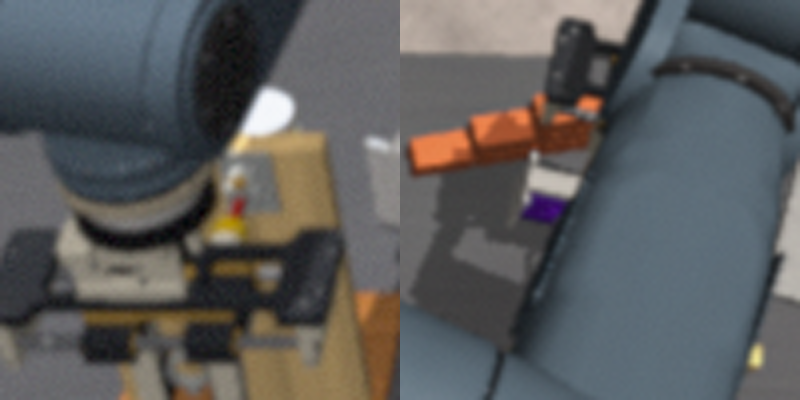

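Run:
```python
import cv2
S=cv2.imread("pics/s5.png");cv2.imwrite("pics/z6.png",cv2.resize(S[245:320,70:145],(600,600),interpolation=cv2.INTER_CUBIC))
```

```text
(no output)
```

View pics/z6.png

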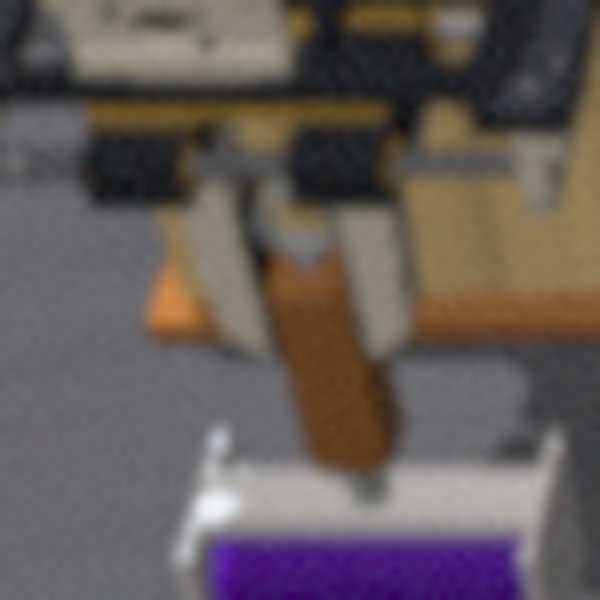

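The eye is at (106.2,271.3) in the scene picture, against a predicted (106.8,270.7), and it lines up with the bar line. Next I'll thread it, with short moves and force checks.

Request:
carry_out --pt "-5 1 -1 0" --pt "-5 1 -1 0" --pt "-5 1 0 0" --pt "-3 0.6 0 0"

```text
time: 11.32
eef_pos: [0.7378, -0.2788, 0.3709]
tool_rot: [0.073, 0.703, -0.073, 0.703]
force: [0.2, -0.1, -3.8]
width: 0.0257
```

Request:
carry_out --pt "-3 0.6 0 0" --pt "-3 0.6 0 0" --pt "-3 0.6 0 0"

```text
time: 11.7
eef_pos: [0.7292, -0.277, 0.3715]
tool_rot: [0.073, 0.702, -0.074, 0.704]
force: [3.5, -0.0, 0.1]
width: 0.0258
```

Request:
carry_out --pt "3 -0.6 0 0" --pt "0 0 3 0" --pt "-3 0.6 0 0" --pt "0 0 0 0"

```text
time: 12.2
eef_pos: [0.729, -0.277, 0.3736]
tool_rot: [0.073, 0.703, -0.073, 0.703]
force: [-0.2, -0.6, -3.8]
width: 0.026
```

Request:
carry_out --pt "-2 0.4 0 0" --pt "-2 0.4 0 0" --pt "0 0 0 0"

```text
time: 12.58
eef_pos: [0.725, -0.2762, 0.3738]
tool_rot: [0.073, 0.703, -0.073, 0.703]
force: [0.0, 0.1, -3.9]
width: 0.0256
```

Request:
carry_out --pt "-3 0.6 0 0" --pt "-3 0.6 0 0" --pt "-3 0.6 0 0" --pt "0 0 0 0"

```text
time: 13.08
eef_pos: [0.716, -0.2744, 0.3739]
tool_rot: [0.073, 0.703, -0.073, 0.703]
force: [-1.0, -0.2, -3.8]
width: 0.0256
```

Run:
```python
from h import *
st=robot.sense();print(st["eef_pos"],st["force"],st["moment"])
S=robot.grab_frame("scene")[:,:,::-1]
print(px("scene",st["eef_pos"]-[0,0,.134]),px("scene",[.727,-.277,.239]))
cv2.imwrite("pics/z7.png",cv2.resize(S[230:305,70:145],(600,600),interpolation=cv2.INTER_CUBIC))
```

```text
[ 0.71596398 -0.27438388  0.37387171] [-0.96690761 -0.19647341 -3.81232044] [-0.0437767   0.01966649  0.01574774]
(np.float64(110.25946899065067), np.float64(257.80116375137766)) (np.float64(109.09503857749127), np.float64(261.5069136316109))
```

View pics/z7.png

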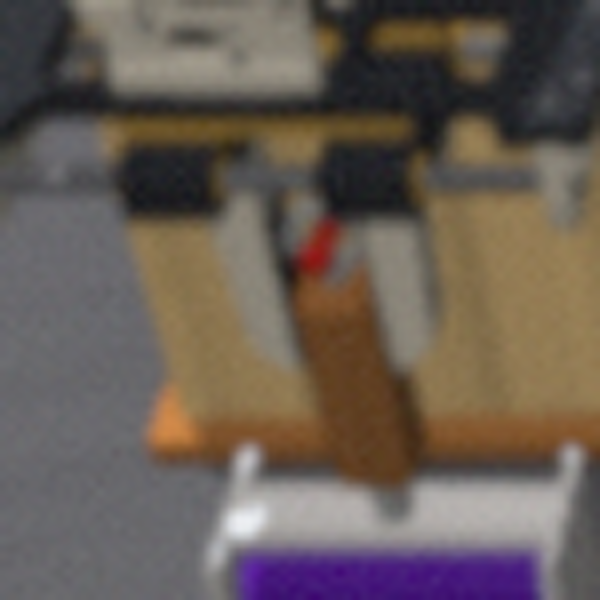

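The ring is threaded: the red tip shows through it at crop (318,250). I'll slide it in.

Request:
carry_out --pt "-6 1.3 0 0" --pt "-6 1.3 0 0" --pt "-6 1.3 0 0" --pt "-5 1 0 0" --pt "-4 0.8 0 0"

```text
time: 13.75
eef_pos: [0.6888, -0.2687, 0.3739]
tool_rot: [0.073, 0.703, -0.073, 0.703]
force: [-0.2, 0.3, -4.1]
width: 0.0257
```

Request:
carry_out --pt "-1.5 0.3 0 0" --pt "-1.5 0.3 0 0" --pt "-1 0.2 0 0" --pt "-1 0.2 0 0"

```text
time: 14.25
eef_pos: [0.6841, -0.2677, 0.3737]
tool_rot: [0.073, 0.703, -0.073, 0.703]
force: [-0.8, 0.1, -3.4]
width: 0.0258
```

Request:
carry_out --pt "-1 0.2 0 0" --pt "-1 0.2 0 0"

```text
time: 14.5
eef_pos: [0.6821, -0.2673, 0.3737]
tool_rot: [0.073, 0.703, -0.073, 0.703]
force: [-0.0, 0.6, -4.3]
width: 0.0259
```

Request:
carry_out --pt "-1 0.2 0 0" --pt "-1 0.2 0 0"

```text
time: 14.75
eef_pos: [0.6801, -0.2669, 0.3737]
tool_rot: [0.073, 0.703, -0.073, 0.703]
force: [-1.1, 0.3, -4.1]
width: 0.0262
```

Request:
carry_out --pt "-1 0.2 0 0" --pt "-1 0.2 0 0"

```text
time: 15.0
eef_pos: [0.6781, -0.2665, 0.3737]
tool_rot: [0.073, 0.703, -0.073, 0.703]
force: [1.0, -0.3, -4.0]
width: 0.0257
```

Request:
carry_out --pt "-1 0.2 0 0"

```text
time: 15.12
eef_pos: [0.6771, -0.2663, 0.3737]
tool_rot: [0.073, 0.703, -0.073, 0.703]
force: [-0.5, -0.4, -4.0]
width: 0.0256
```

Request:
carry_out --pt "-1 0.2 0 0"

```text
time: 15.25
eef_pos: [0.6761, -0.2661, 0.3737]
tool_rot: [0.073, 0.703, -0.073, 0.703]
force: [-0.7, -0.0, -3.4]
width: 0.0259
```

Request:
carry_out --pt "-1 0.2 0 0"

```text
time: 15.38
eef_pos: [0.6751, -0.2659, 0.3737]
tool_rot: [0.073, 0.703, -0.073, 0.703]
force: [0.2, 0.2, -3.5]
width: 0.026
```

Request:
carry_out --pt "-1 0.2 0 0"

```text
time: 15.5
eef_pos: [0.6741, -0.2657, 0.3738]
tool_rot: [0.073, 0.703, -0.073, 0.703]
force: [0.2, -0.0, -4.0]
width: 0.0258
```

Request:
carry_out --pt "-0.7 0.15 0 0"

```text
time: 15.62
eef_pos: [0.6734, -0.2655, 0.3738]
tool_rot: [0.073, 0.703, -0.073, 0.703]
force: [-0.3, -0.5, -4.9]
width: 0.0258
```

Request:
carry_out --pt "-0.7 0.15 0 0"

```text
time: 15.75
eef_pos: [0.6727, -0.2654, 0.3737]
tool_rot: [0.073, 0.703, -0.073, 0.703]
force: [-0.1, -0.8, -2.9]
width: 0.0259
```

Request:
carry_out --pt "-0.7 0.15 0 0"

```text
time: 15.88
eef_pos: [0.672, -0.2653, 0.3738]
tool_rot: [0.073, 0.703, -0.073, 0.703]
force: [-0.1, -0.2, -4.6]
width: 0.026
```

Request:
carry_out --pt "-0.7 0.15 0 0"

```text
time: 16.0
eef_pos: [0.6713, -0.2651, 0.3737]
tool_rot: [0.073, 0.703, -0.073, 0.703]
force: [0.2, -0.3, -3.9]
width: 0.026
```

Request:
carry_out --pt "-0.7 0.15 0 0"

```text
time: 16.12
eef_pos: [0.6706, -0.2649, 0.3737]
tool_rot: [0.073, 0.703, -0.073, 0.703]
force: [0.2, -0.1, -2.8]
width: 0.0257
```

Request:
carry_out --pt "-0.7 0.15 0 0"

```text
time: 16.25
eef_pos: [0.67, -0.2648, 0.3738]
tool_rot: [0.073, 0.703, -0.073, 0.704]
force: [2.7, -0.3, -4.4]
width: 0.0255
```

Request:
carry_out --pt "-0.4 0.1 0 0"

```text
time: 16.38
eef_pos: [0.6696, -0.2647, 0.3737]
tool_rot: [0.073, 0.703, -0.073, 0.703]
force: [-0.1, -0.2, -5.5]
width: 0.0259
```

Request:
carry_out --pt "-0.4 0.1 0 0"

```text
time: 16.5
eef_pos: [0.6693, -0.2646, 0.3738]
tool_rot: [0.073, 0.703, -0.073, 0.704]
force: [5.9, -1.5, -5.2]
width: 0.026
```

Request:
carry_out --pt "0 0 0 0" --pt "0 0 0 0"

```text
time: 16.75
eef_pos: [0.6694, -0.2646, 0.3738]
tool_rot: [0.073, 0.703, -0.073, 0.704]
force: [4.9, -2.0, -5.0]
width: 0.0255
```

Request:
carry_out --pt "-0.2 0 0 0" --pt "0 0 0 0" --pt "0 0 0 0"

```text
time: 17.12
eef_pos: [0.6693, -0.2646, 0.3738]
tool_rot: [0.073, 0.703, -0.073, 0.704]
force: [6.8, -1.7, -4.9]
width: 0.0258
```

Request:
carry_out --pt "0.6 -0.1 0 0" --pt "0 0 -2 0" --pt "0 0 -2 0"

```text
time: 17.5
eef_pos: [0.6695, -0.2647, 0.3698]
tool_rot: [0.073, 0.703, -0.073, 0.703]
force: [1.8, 0.3, -2.7]
width: 0.0259
```

Request:
carry_out --pt "0 0 -1 0" --pt "0 0 -1 0"

```text
time: 17.75
eef_pos: [0.6696, -0.2647, 0.3678]
tool_rot: [0.073, 0.703, -0.073, 0.703]
force: [1.2, -0.8, 0.8]
width: 0.0255
```

Request:
carry_out --pt "0 0 -1 0"

```text
time: 17.88
eef_pos: [0.6696, -0.2647, 0.3675]
tool_rot: [0.073, 0.703, -0.073, 0.704]
force: [-1.7, 0.8, 6.4]
width: 0.0259
```

Request:
carry_out --pt "0 0 0.8 0" --pt "0 0 0 0"

```text
time: 18.12
eef_pos: [0.6696, -0.2647, 0.3677]
tool_rot: [0.073, 0.703, -0.073, 0.703]
force: [0.7, -1.0, 1.2]
width: 0.0256
```

Request:
carry_out --pt "0 0 0 0" --pt "0 0 0 0" --pt "0 0 0 0" --pt "0 0 0 0" --hand 60

```text
time: 18.62
eef_pos: [0.6695, -0.2647, 0.3674]
tool_rot: [0.073, 0.703, -0.073, 0.703]
force: [-0.1, -0.5, 0.8]
width: 0.0585
```

Run:
```python
from h import *
st=robot.sense();print(st["eef_pos"],st["force"],st["width"])
S=robot.grab_frame("scene")[:,:,::-1]
cv2.imwrite("pics/z8.png",cv2.resize(S[200:300,70:170],(600,600),interpolation=cv2.INTER_CUBIC))
```

```text
[ 0.66952043 -0.26472199  0.36744167] [-0.060417   -0.49792258  0.8494513 ] 0.05852939843373492
```

View pics/z8.png

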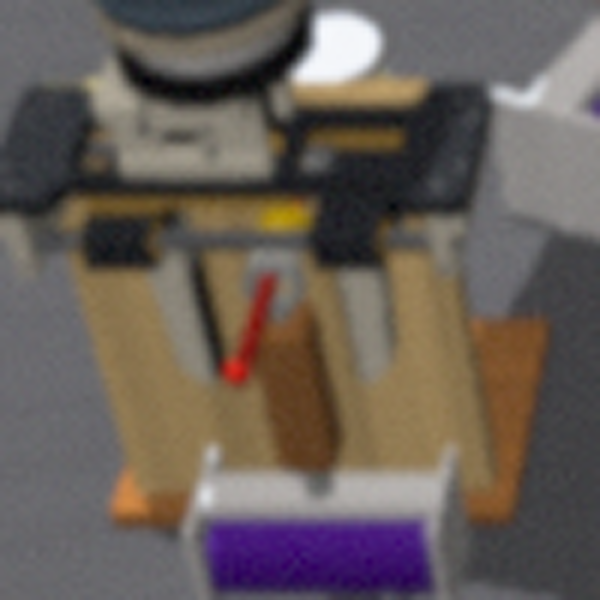

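The roller hangs freely between the open fingers, with the ring at crop (275,280). I'll lift straight up and clear.

Request:
carry_out --pt "0 0 6 0" --pt "0 0 12 0" --pt "0 0 25 0" --pt "0 0 40 0" --pt "0 0 40 0"

```text
time: 19.3
eef_pos: [0.6693, -0.2646, 0.4928]
tool_rot: [0.073, 0.703, -0.073, 0.704]
force: [0.9, 0.2, -0.7]
width: 0.0597
```

Request:
carry_out --pt "-25 40 10 0" --pt "-25 50 0 0" --pt "-25 50 0 0" --pt "-25 50 0 0" --pt "-25 50 0 0"

```text
time: 19.92
eef_pos: [0.5433, -0.0232, 0.5017]
tool_rot: [0.073, 0.703, -0.073, 0.704]
force: [1.1, 0.3, 0.2]
width: 0.0601
```

Request:
carry_out --pt "-15 50 0 0" --pt "-15 50 0 0" --pt "0 0 0 0" --pt "0 0 0 0" --pt "0 0 0 0"

```text
time: 20.55
eef_pos: [0.5149, 0.0743, 0.5007]
tool_rot: [0.074, 0.703, -0.074, 0.703]
force: [0.1, -0.5, -0.1]
width: 0.0599
```

Run:
```python
from h import *
st=robot.sense();print(st["time"],st["eef_pos"],st["force"])
S=robot.grab_frame("scene")[:,:,::-1];T=robot.grab_frame("top")[:,:,::-1]
g=lambda i,x,y,w,h:cv2.resize(i[y:y+h,x:x+w],(400,400),interpolation=cv2.INTER_CUBIC)
cv2.imwrite("pics/z9.png",np.hstack([g(S,70,200,110,110),g(T,330,70,110,110)]))
```

```text
20.55 [0.51487111 0.07433644 0.5007164 ] [ 0.12332842 -0.47430541 -0.08799273]
```

View pics/z9.png

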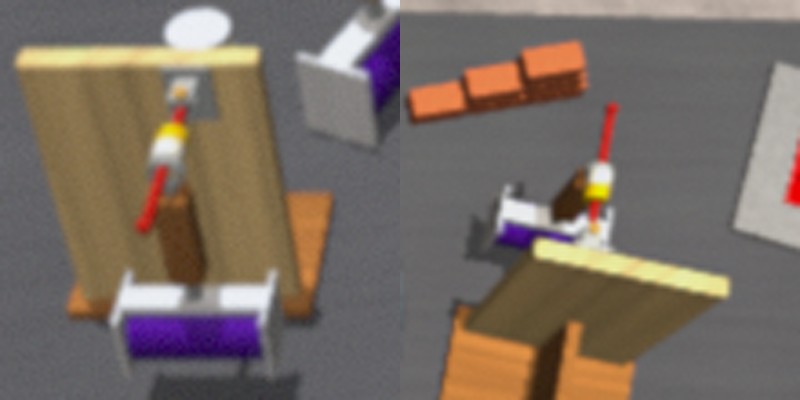

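The roller hangs upright, tight against the buffer, with the hook straight out. I'll let it settle, check for swing by frame difference, and hand in.

Request:
carry_out --pt "0 0 0 0" --pt "0 0 0 0" --pt "0 0 0 0" --pt "0 0 0 0" --pt "0 0 0 0"

```text
time: 21.28
eef_pos: [0.5145, 0.0753, 0.5005]
tool_rot: [0.073, 0.703, -0.073, 0.703]
force: [-0.1, 0.6, 0.1]
width: 0.0603
```

Request:
carry_out --pt "0 0 0 0" --pt "0 0 0 0" --pt "0 0 0 0" --pt "0 0 0 0" --pt "0 0 0 0"

```text
time: 21.9
eef_pos: [0.5146, 0.0753, 0.5005]
tool_rot: [0.073, 0.703, -0.073, 0.703]
force: [0.0, -0.1, -0.1]
width: 0.0604
```

Request:
carry_out --pt "0 0 0 0" --pt "0 0 0 0" --pt "0 0 0 0" --pt "0 0 0 0" --pt "0 0 0 0"

```text
time: 22.52
eef_pos: [0.5145, 0.0753, 0.5005]
tool_rot: [0.073, 0.703, -0.073, 0.703]
force: [-0.7, -0.3, 0.7]
width: 0.0596
```

Run:
```python
from h import *
c=[]
for i in range(8):
    I=robot.grab_frame("scene")[280:310,95:150].astype(int);m=(I[...,2]>90)&(I[...,1]<60);v,u=np.nonzero(m);c.append((u.mean(),v.mean(),len(u)))
c=np.array(c);print(c.round(2))
d=np.ptp(c[:,:2],axis=0);print(d)
if d.max()<.5: print(robot.finish_job())
```

```text
[[ 27.15  11.18 311.  ]
 [ 27.24  11.12 313.  ]
 [ 27.23  11.11 312.  ]
 [ 27.2   11.11 318.  ]
 [ 27.23  11.13 315.  ]
 [ 27.09  11.15 315.  ]
 [ 27.25  11.06 316.  ]
 [ 27.24  11.07 315.  ]]
[0.15794655 0.11672229]
the job is handed in; nothing more can be done
None
```

I swung the hook out to its stop, hung the violet roller on it by the collar, and handed the job in at about 23 s. No verdict is reported.

- **Hook:** I pushed it until the force rose from about 4 N to 39 N at the stop, just under the 40 N limit.
- **Threading:** The first try touched the lip at about 4 to 5 N. I backed off, raised the tool 3 mm, and the eye then went over freely.
- **Buffer press:** The eye pressed on the buffer at a steady 5 to 7 N for about 0.6 s.
- **Release:** I let the roller down until its weight was carried, opened the fingers and lifted clear.

**Last checks:** The roller hangs upright with its eye at the buffer, about 16 mm out from the collar's outer end by my measurement. It was still: its image moved less than 0.2 pixel over 0.4 s. The hook stands straight out and the robot touches nothing. I did not re-measure the tins, jar and knife at the end, but the arm passed well clear of them. No final check failed. Height measured from the two cameras read about 5 mm high on both hook and eye, so I used the stated heights instead.

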